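Lock the loaf pusher in the bread-slicing guide

TASK

Lock up the bread-slicing guide: press the steel spring tongue in its channel down with the fingertips, keep it held down while you push the dark wooden loaf pusher past the two catch pins until it is fully home against the end fence, and only then let the tongue spring back up behind it. Only press and push: do not lift the pusher or take it out of the channel, and leave the other things on the table where they are.

Things in the scene. Friction and masses are not known exactly. Their poses are not given: they have to be found in the camera images.
- guide: Wooden bread-slicing guide, fixed; sizes in mm. Origin at table height midway below the two catch pins; x = along its channel, the way the pusher must go; y across; z up. It spans x -165 (open end) to +80, y -80 to +80. Channel 130 wide; floor 34 above the table: strips 22 wide beside the tongue, and all of it from x +20 to the fence. Side walls 15 thick, tops 53 above the table.
- fence (a point): Point on the inner face of the end fence that closes the channel: guide x = +66, y = 0, at channel floor height (34 above the table). The fence is 14 thick, its top 54 above the table.
- pusher: Loaf pusher: loose dark wooden block 50 (x) by 124 (y) by 38 high, 0.3 to 0.55 kg, standing across the channel on its floor, axes about as the guide's. Origin: centre of its underside; its back face is at its own x = -25. It starts with its origin at guide x = -55 to -35, stopped by the pins ahead of it. Fully home: origin at guide x = +41, front on the fence, back 10 past the pins.
- tongue (a joint): How far the spring tongue is pressed down, in m: 0 = up, 0.016 = on its stop. The pins clear the underside of the pusher when it is pressed more than 0.008; 0.010 to 0.015 is good. The spring takes about 3 N to start and 6 N fully down, and lifts it back to 0 when let go.
- tongue_top (a point): Point on the upper face of the spring tongue, on its centre line at guide x = -90, moving with it. The tongue is a level steel plate, guide x = -150 to +16, y = -42 to +42, going straight down as a whole wherever it is pressed; upper face 31 above the table when up, 15 on its stop. It runs on under the pusher; the part behind the pusher is open from above.
- pins (a point): Point midway between the two steel catch pins, at the height of their tops (42 above the table when up), moving with the tongue they stand on. Pins 12 across, 11 high, at guide x = 0, y = -36 and +36; the 60 wide gap between them lets shut fingers pass that hold the tongue down and push the middle of the pusher's back.
- spice_jar: Bystander, leave alone: small jar with a black lid, 44 mm across, 85 mm high, beside the guide
- cup: Bystander, leave alone: white cup, 76 mm across, 60 mm high, on the other side of the guide
- spread_jar: Bystander, leave alone: jar with a blue lid, 76 mm across, 125 mm high
- sauce_bottle: Bystander, leave alone: brown sauce bottle, 60 mm across, 200 mm high
- bowl: Bystander, leave alone: grey bowl, 150 mm across, 55 mm high
- spoon: Bystander, leave alone: wooden spoon lying on the table, origin near its middle

How it is judged:
On the way, in this order (a step that is already met when the one before it is completed fails the run):
1. the tongue is pressed down at least 9 mm while the pusher is still on the near side of the pins (value of joint tongue above 0.009 m and x of pusher in the frame of guide below -0.025 m), for 0.1 s.
2. the pusher is home (within 8 mm of the end fence) with the tongue still held down (value of joint tongue above 0.008 m and x of pusher in the frame of guide between 0.033 and 0.046 m and angle between the x axis of pusher and the x axis of guide, either way round below 0.12 rad and z of pusher in the frame of guide below 0.038 m and angle between pusher's own z axis and vertical below 0.1 rad), for 0.1 s.
At the end, for the whole second after the job is handed in: The pusher stands flat in the channel, square within 0.12 rad and within 8 mm of touching the end fence, at rest, and the tongue is up again (pressed less than 2 mm) with its pins behind the pusher (x of pusher in the frame of guide between 0.033 and 0.046 m and angle between the x axis of pusher and the x axis of guide, either way round below 0.12 rad and z of pusher in the frame of guide below 0.038 m and angle between pusher's own z axis and vertical below 0.1 rad and value of joint tongue below 0.002 m and linear speed of pusher below 0.01 m/s).
It fails at once if the pusher is lifted more than 10 mm off the channel floor or tipped (z of pusher in the frame of guide above 0.044 m or angle between pusher's own z axis and vertical above 0.35 rad).
It fails at once if the tongue is let up while the pusher is passing the pins (x of pusher in the frame of guide between -0.024 and 0.03 m and value of joint tongue below 0.006 m).
It fails at once if a bystander is moved more than 30 mm (distance of any of spice_jar, cup, spread_jar, sauce_bottle, bowl, spoon from where it was at the start of the episode above 0.03 m).
It also fails if it takes over 42 s, if anything falls off the work surface, if the arm or the gripper's body presses on something with over 40 N, if the wrist force passes 120 N, or if a joint passes its speed limit or range.

ROBOT

A 7-joint arm with a two-finger parallel gripper is mounted at the origin on the work surface. World frame = base frame: x ahead of the robot, y to its left, z up, the work surface at z = 0. Lengths are in m, angles in rad, forces in N, time in s.
With the tool pointing down it reaches from about 0.425 to 1.025 m from the base axis. Payload 9.4 kg.
Tool frame: the origin (TCP) lies on the centre line of the jaws, within the pads' length; the fingertips stand 14 mm ahead of it and the grasp point (between the pads) lies 5 mm behind it; z points along the fingers, y is the line along which they close (so a half turn about z gives the same grasp; the last joint's range is limited). The gripper opens to 85 mm and grips with 20 to 120 N. Pads are 22 mm wide; open, the fingers measure 114 mm over their backs; the gripper's body (76 mm by 85 mm) begins 54 mm behind the grasp point. The pads swing forward as they close: fully open they stand 13 mm farther back than shut.
Start: joints at [-1.305, 0.599, -0.003, 1.599, 0.002, 0.943, -0.08], TCP at [0.244, 0.683, 0.245] pointing down, gripper open.
Joint ranges: [-2.57, 2.57], [-0.35, 1.97], [-1.29, 1.29], [0.11, 2.56], [-1.05, 4.19], [0.11, 1.86], [-2.63, 2.63]. Speed limits (rad/s): [2.22, 2.22, 3.01, 3.01, 3.14, 3.14, 3.14].

INTERFACE

Orientations are given as a unit quaternion [w, x, y, z].
In Python, from bench import telemetry, optics, ctrl gives the robot as it stands. The module is installed in compiled form; this text tells all that it offers.
- The arm moves only by the tool play_rows, never from a script. Its argument "motion" is one flat list of numbers, 5 for each row, row after row: the opening in per cent of the stroke, from 0 (shut) to 100 (fully open), then the shift along the tool's x, y, z in m, then the turn about the tool's z in degrees. A call has 1 to 10 rows; each row is the pose to reach, as a shift and turn from the pose commanded when the call began, along the tool's axes at that moment; what a row does not reach only later rows make up. A row lasts 1/12 s, in which the tool goes at most 41.7 mm and 7.16 degrees, less where a joint would pass 70% of its speed; a pose out of reach is approached as far as the arm can. A call with a gripper value outside its range is refused whole. The fingers move at their own pace and stop on an object; the grip force is fixed at half the most. Time passes only in rows, so rows that repeat a pose let the fingers close. It gives the time, the measured TCP pose, the force, the opening and the grip force at its end, in the units of the state.
- telemetry.state(): the state, without advancing time (a new reading comes with each control period).
- optics.camera(name): name is "side" or "top"; returns the picture (480x640x3 uint8, red, green, blue); there is no depth.
- optics.get_calibration(name): a dict with "fx", "fy", "cx", "cy" (pixels), "cam_to_world" (4x4, takes a point from camera to world coordinates). Camera axes: x right, y up, looking along -z (the intrinsics and any distortion apply to the point x, -y, -z); pixel columns grow to the right and rows downward; lengths in m; the calibration is good to about 2 mm. A picture is of the moment at which its call begins. get_calibration takes no time and is no camera call.
- ctrl.sign_off(): hands the job in; it is judged then, once.
The state is a dict: "t": time; "q": joint angles; "qvel": joint speeds; "effort": joint torques, N m; "eef_pos": TCP position; "eef_rot": TCP orientation; "wrist_force": force on the tool from outside, world axes, zero at the start; "moment": the same for the moment, N m; "gripper_width": opening from 0.0 (shut) to 1.0 (fully open); "grasp_force": force on a finger pad.
Only numpy, scipy, OpenCV 4.12 (cv2) and the standard library are available. Lean on these libraries where they do the work, as an engineer would, in place of code of your own. Each camera call takes 0.05 s, during which the arm holds its last target. There are 200 camera calls.

## Working session

There is one attempt and no reset: what is moved stays moved. The work goes in short steps, Python scripts to look and compute and a tool call to move; the robot and the scene stay as the last step left them, time stands still between calls to the robot, and variables do not carry over. Pictures are saved under pics/ and viewed, at most 10 in all, crops included, and the job is handed in when it is done.

Besides the shell and the picture viewer there is one more tool, called after ">>>" by a JSON object that holds its "api" and its "payload", one argument or row to a line. play_rows: Moves the arm, as the interface text tells. Its arguments: {"type":"object","properties":{"motion":{"type":"array","items":{"type":"number"}}},"required":["motion"]}

```bash
mkdir -p pics; python3 - <<'E'
from bench import telemetry, optics
import cv2,numpy as np
np.set_printoptions(precision=4,suppress=True)
for n in("top","side"):
    im=optics.camera(n); np.save(n,im); cv2.imwrite(f"pics/{n}0.png",im[...,::-1]); print(n,optics.get_calibration(n))
print(telemetry.state())
E
```

```text
top {'fx': 471.23761645870013, 'fy': 471.23761645870013, 'cx': 318.69173532861987, 'cy': 237.36846058690278, 'cam_to_world': array([[-0.0072,  0.998 , -0.0635,  0.4448],
       [-0.9998, -0.0059,  0.0204,  0.0117],
       [ 0.02  ,  0.0636,  0.9978,  1.1456],
       [ 0.    ,  0.    ,  0.    ,  1.    ]])}
side {'fx': 493.1650880104383, 'fy': 493.1650880104383, 'cx': 320.6719995782348, 'cy': 244.0401135380202, 'cam_to_world': array([[ 0.9836,  0.0872, -0.1581,  0.3257],
       [-0.1795,  0.5667, -0.8041, -1.0718],
       [ 0.0195,  0.8193,  0.573 ,  0.8003],
       [ 0.    ,  0.    ,  0.    ,  1.    ]])}
{'t': 0.1, 'q': array([-1.3047,  0.6001, -0.0025,  1.6001,  0.0018,  0.9429, -0.0798]), 'qvel': array([-0.0005, -0.0011,  0.0022, -0.0019,  0.001 , -0.0003,  0.0008]), 'effort': array([  0.0043, -77.7992,   1.5698, -25.8627,   0.0127,   0.0056,
        -0.    ]), 'eef_pos': array([0.2436, 0.6824, 0.2445]), 'eef_rot': array([-0.    ,  0.1705,  0.9854, -0.0007]), 'wrist_force': array([ 0.0332, -0.8488,  0.2455]), 'moment': array([-0.021 ,  0.0156, -0.0139]), 'grasp_force': 0.0, 'gripper_width': 1.0004765787539691}
```

View pics/top0.png

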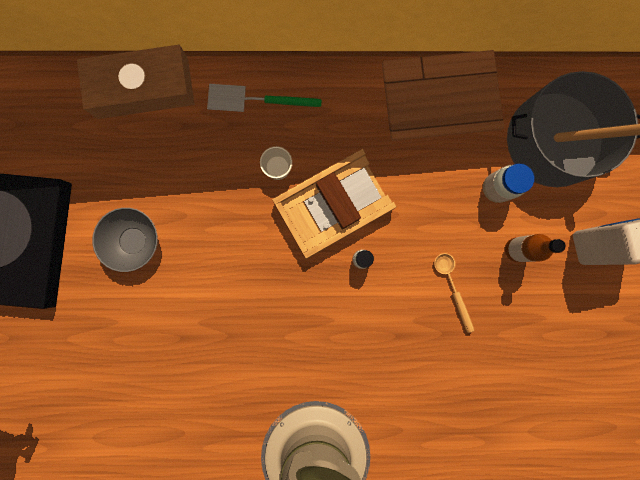

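View pics/side0.png

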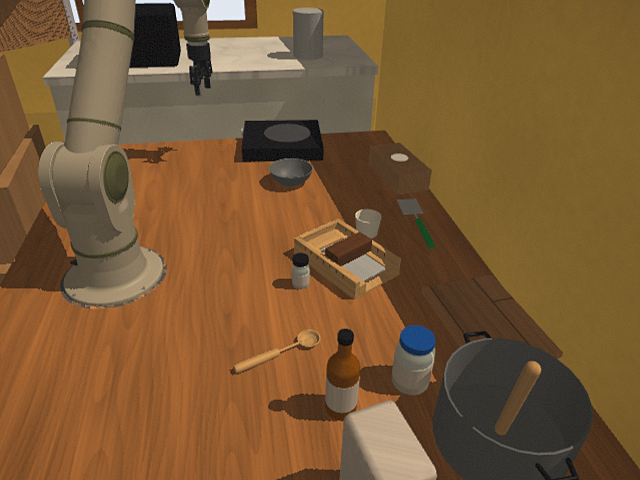

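The top view shows the guide at about (335,205). Its open end is at the upper right, with the tongue at (362,188), the pusher at (338,200) and the fence at the lower left around (290,230). The side view agrees. I'll zoom in to measure.

```bash
python3 - <<'E'
import cv2,numpy as np
im=np.load("top.npy")[140:270,260:410,::-1]
a=cv2.resize(im,None,fx=5,fy=4.6,interpolation=cv2.INTER_CUBIC)
a=cv2.resize(im,(690,598),interpolation=cv2.INTER_CUBIC) # 4.6x
cv2.imwrite("pics/top_crop.png",a)
im=np.load("side.npy")[210:305,285:410,::-1]
cv2.imwrite("pics/side_crop.png",cv2.resize(im,None,fx=6,fy=6,interpolation=cv2.INTER_CUBIC))
E
```

```text
(no output)
```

View pics/top_crop.png

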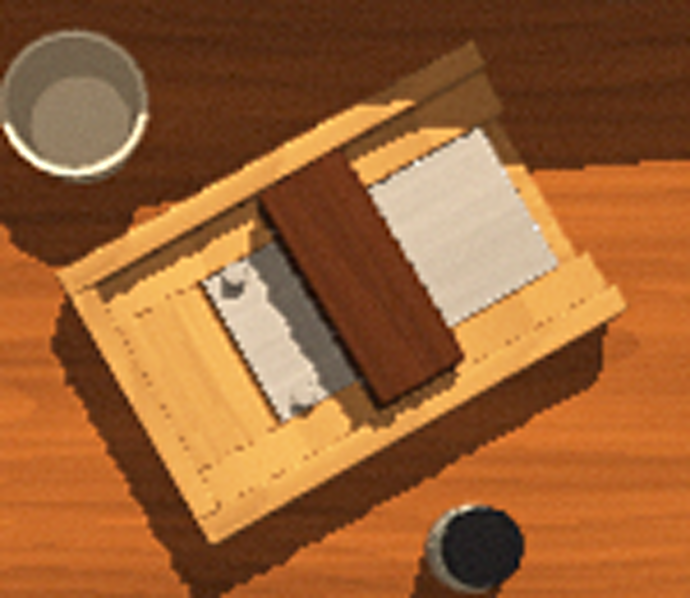

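View pics/side_crop.png

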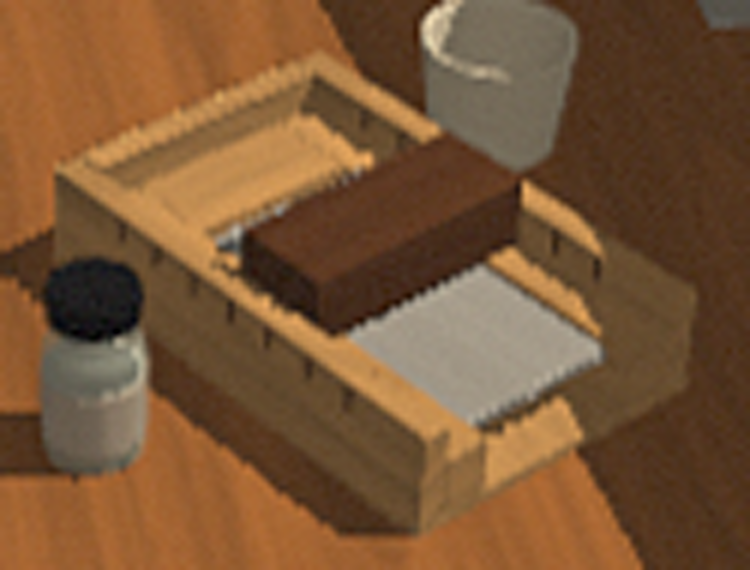

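The crops show the fence's outer corners, the tongue's four corners, both pins and the pusher's top corners. Next I'll cast rays at the known heights and do a rigid fit.

```bash
cat > h.py <<'E'
import numpy as np
from bench import optics
np.set_printoptions(precision=4,suppress=True)
def ray(n,uv,z):
    c=optics.get_calibration(n);M=np.array(c["cam_to_world"])
    d=M[:3,:3]@[(uv[0]-c["cx"])/c["fx"],-(uv[1]-c["cy"])/c["fy"],-1]
    return (M[:3,3]+d*(z-M[2,3])/d[2])[:2]
def fit(L,W):
    L,W=np.array(L),np.array(W); l,w=L@[1,1j],W@[1,1j]
    a=np.angle(np.sum((w-w.mean())*np.conj(l-l.mean())))
    t=w.mean()-np.exp(1j*a)*l.mean(); r=w-np.exp(1j*a)*l-t
    return a,np.array([t.real,t.imag]),np.c_[r.real,r.imag]*1000
E
python3 - <<'E'
from h import *
def T(p,z): return ray("top",(260+(p[0]+.5)/4.6-.5,140+(p[1]+.5)/4.6-.5),z)
def S(p,z): return ray("side",(285+(p[0]+.5)/6-.5,210+(p[1]+.5)/6-.5),z)
A=[(T,62,275,80,-80,54),(T,213,542,80,80,54),(T,475,42,-165,-80,53),(T,626,305,-165,80,53),
(T,480,128,-150,-42,31),(T,556,265,-150,42,31),(T,203,282,16,-42,31),(T,282,420,16,42,31)]
B=[(S,320,52,80,-80,54),(S,60,170,80,80,54),(S,697,290,-165,-80,53),(S,422,440,-165,80,53),(S,602,352,-150,-42,31),(S,475,420,-150,42,31)]
for X in(A,B,A+B):
    a,t,r=fit([[x[3]/1e3,x[4]/1e3] for x in X],[x[0](x[1:3],x[5]/1e3) for x in X]); print(np.degrees(a),t); print(r)
R=np.array([[np.cos(a),-np.sin(a)],[np.sin(a),np.cos(a)]])
l=[[-25,-62],[25,-62],[-25,62],[25,62]]
for f,P in((T,[(343,152),(262,203),(463,355),(383,405)]),(S,[(523,185),(443,135),(320,285),(245,240)])):
    b,u,r=fit(np.array(l)/1e3,[f(p,.072) for p in P]); print("pusher",np.degrees(b-a),(u-t)@R,r)
for x in(-.15,-.09,0,.066): print(x,t+R@[x,0])
E
```

```text
119.27686357593089 [ 0.5744 -0.0106]
[[-1.5592 -3.3787]
 [ 2.394  -0.8273]
 [-1.905  -0.9173]
 [ 1.7375  2.0877]
 [-1.2924 -0.0102]
 [-0.1333  2.455 ]
 [-0.3267 -0.0614]
 [ 1.0851  0.6521]]
119.73031143084167 [ 0.5735 -0.0126]
[[ 0.0925 -2.0857]
 [ 3.1149 -2.8996]
 [-1.6739  1.0513]
 [-2.3637  1.073 ]
 [-3.5353 -1.3575]
 [ 4.3654  4.2185]]
119.46170487328864 [ 0.5741 -0.0114]
[[-0.887  -2.6598]
 [ 2.8131  0.3414]
 [-1.9217 -0.5861]
 [ 1.4678  2.8688]
 [-1.327   0.4516]
 [-0.3008  3.153 ]
 [ 0.1054  0.663 ]
 [ 1.3843  1.6127]
 [-0.9605 -3.1003]
 [ 2.4324 -4.5664]
 [-1.7282  0.604 ]
 [-2.0475 -0.0265]
 [-3.5627 -1.9945]
 [ 4.5324  3.2391]]
pusher 0.9128338190786804 [-0.0511  0.0008] [[-2.2643 -0.5528]
 [-2.6311 -2.9188]
 [ 2.2049  3.2033]
 [ 2.6905  0.2683]]
pusher 1.734285684897252 [-0.0565  0.0047] [[-2.157  -1.6217]
 [-1.3102 -0.771 ]
 [ 1.155   4.4775]
 [ 2.3122 -2.0848]]
-0.15 [ 0.6478 -0.142 ]
-0.09 [ 0.6183 -0.0898]
0 [ 0.5741 -0.0114]
0.066 [0.5416 0.0461]
```

>>> {"api": "play_rows", "payload": {
  "motion": [0,-0.025,-0.025,0,0,0,-0.05,-0.05,0,0,0,-0.075,-0.075,0,0,0,-0.1,-0.1,0,0,0,-0.125,-0.125,0,0,0,-0.15,-0.15,0,0,0,-0.175,-0.175,0,0,0,-0.2,-0.2,0,0,0,-0.225,-0.225,0,0,0,-0.25,-0.25,0,0]
}}

```text
t: 0.93
eef_pos: [0.3955, 0.3616, 0.2451]
eef_rot: [-0.0, 0.17, 0.985, -0.0]
wrist_force: [0.9, 0.2, -0.5]
gripper_width: 0.002
grasp_force: 0.0
```

>>> {"api": "play_rows", "payload": {
  "motion": [0,-0.025,-0.025,0,0,0,-0.05,-0.05,0,0,0,-0.075,-0.075,0,0,0,-0.1,-0.1,0,0,0,-0.125,-0.125,0,0,0,-0.15,-0.15,0,0,0,-0.175,-0.175,0,0,0,-0.2,-0.2,0,0,0,-0.225,-0.225,0,0,0,-0.25,-0.25,0,0]
}}

```text
t: 1.77
eef_pos: [0.5469, 0.0421, 0.2452]
eef_rot: [-0.0, 0.171, 0.985, -0.0]
wrist_force: [1.5, 0.6, -0.3]
gripper_width: -0.0
grasp_force: 0.0
```

>>> {"api": "play_rows", "payload": {
  "motion": [0,-0.025,-0.025,0,5,0,-0.05,-0.05,0,10,0,-0.075,-0.07,0,15,0,-0.1,-0.09,0,20,0,-0.12,-0.11,0,25,0,-0.129,-0.116,0,30,0,-0.129,-0.116,0,35,0,-0.129,-0.116,0,41,0,-0.129,-0.116,0,41,0,-0.129,-0.116,0,41]
}}

```text
t: 2.6
eef_pos: [0.6289, -0.1085, 0.2449]
eef_rot: [-0.0, 0.503, 0.864, -0.0]
wrist_force: [0.3, 0.3, 0.9]
gripper_width: 0.001
grasp_force: 0.0
```

>>> {"api": "play_rows", "payload": {
  "motion": [0,0,0,0.03,0,0,0,0,0.06,0,0,0,0,0.09,0,0,0,0,0.12,0,0,0,0,0.15,0,0,0,0,0.165,0,0,0,0,0.175,0,0,0,0,0.18,0,0,0,0,0.18,0]
}}

```text
t: 3.35
eef_pos: [0.6289, -0.1086, 0.0648]
eef_rot: [-0.0, 0.504, 0.864, -0.0]
wrist_force: [-0.1, -0.4, -0.4]
gripper_width: 0.001
grasp_force: 0.0
```

```bash
python3 - <<'E'
from bench import optics
import cv2,numpy as np
s=optics.camera("side")[190:310,275:425,::-1]; cv2.imwrite("pics/s1.png",cv2.resize(s,None,fx=5,fy=5,interpolation=cv2.INTER_CUBIC))
E
```

```text
(no output)
```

View pics/s1.png

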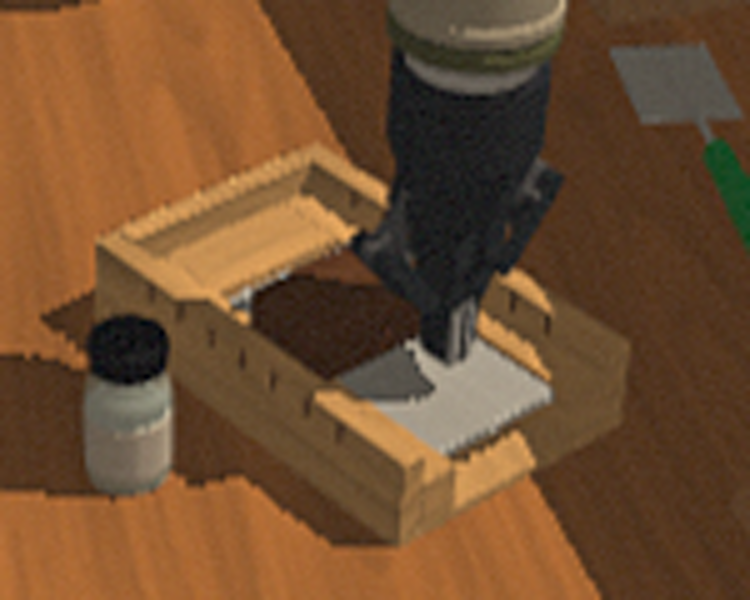

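The fingertips, at about (450,358), are over the open tongue behind the pusher with clearance. Now I'll press.

>>> {"api": "play_rows", "payload": {
  "motion": [0,0,0,0.008,0,0,0,0,0.014,0,0,0,0,0.018,0,0,0,0,0.021,0,0,0,0,0.024,0,0,0,0,0.027,0,0,0,0,0.03,0,0,0,0,0.0325,0,0,0,0,0.0325,0,0,0,0,0.0325,0]
}}

```text
t: 4.23
eef_pos: [0.6291, -0.1087, 0.0328]
eef_rot: [-0.0, 0.505, 0.863, 0.0]
wrist_force: [-1.6, 0.5, 4.8]
gripper_width: -0.002
grasp_force: 2.1
```

>>> {"api": "play_rows", "payload": {
  "motion": [0,0,0,0,0,0,0,0,0,0,0,0,0,0,0]
}}

```text
t: 4.48
eef_pos: [0.6291, -0.1086, 0.033]
eef_rot: [0.0, 0.505, 0.863, 0.0]
wrist_force: [-0.6, 1.5, 3.7]
gripper_width: -0.003
grasp_force: 2.1
```

>>> {"api": "play_rows", "payload": {
  "motion": [0,0.004,0,0.0005,0,0,0.008,0,0.001,0,0,0.012,0,0.001,0,0,0.016,0,0.001,0,0,0.02,0,0.001,0,0,0.024,0,0.001,0,0,0.028,0,0.001,0,0,0.032,0,0.001,0,0,0.036,0,0.001,0,0,0.04,0,0.001,0]
}}

```text
t: 5.32
eef_pos: [0.6095, -0.0738, 0.0319]
eef_rot: [0.0, 0.505, 0.863, 0.0]
wrist_force: [2.0, -4.3, 4.5]
gripper_width: -0.001
grasp_force: 2.2
```

```bash
python3 - <<'E'
from bench import optics,telemetry
import cv2,numpy as np
s=optics.camera("side")[190:310,275:425,::-1]; cv2.imwrite("pics/s2.png",cv2.resize(s,None,fx=5,fy=5,interpolation=cv2.INTER_CUBIC))
print(telemetry.state())
E
```

```text
{'t': 5.3667, 'q': array([-0.07064992,  0.76408623,  0.14873478,  2.00508316, -0.27305192,
        0.39115389,  0.80338139]), 'qvel': array([ 3.13779878e-03, -8.33493348e-05, -1.69058369e-03, -7.76935193e-03,
        4.31365550e-03,  9.97010969e-03,  8.15536052e-03]), 'effort': array([-4.44090106e-01, -7.10313177e+01,  3.56541641e+00, -1.01416549e+01,
       -2.78480072e-01,  8.49484205e-01,  4.87277086e-02]), 'eef_pos': array([ 0.60903918, -0.07288577,  0.0318504 ]), 'eef_rot': array([-9.35828686e-05,  5.04614986e-01,  8.63344482e-01,  1.13226994e-04]), 'wrist_force': array([ 0.83368431, -2.9064907 ,  5.04539207]), 'moment': array([-8.50401428e-01, -4.23465961e-01, -3.54627378e-04]), 'grasp_force': 2.2377697750926018, 'gripper_width': 0.0013033517442584829}
```

View pics/s2.png

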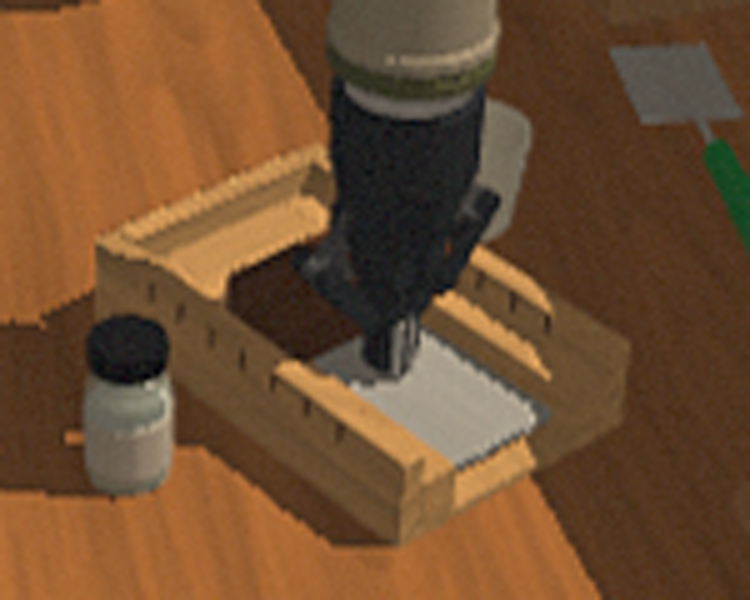

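The tongue is down (about 13 mm) and the fingertip at (390,375) is against the pusher's back. I'll keep pushing.

>>> {"api": "play_rows", "payload": {
  "motion": [0,0.004,0,0,0,0,0.008,0,0,0,0,0.012,0,0,0,0,0.016,0,0,0,0,0.02,0,0,0,0,0.024,0,0,0,0,0.028,0,0,0,0,0.032,0,0,0,0,0.036,0,0,0,0,0.04,0,0,0]
}}

```text
t: 6.2
eef_pos: [0.5896, -0.0387, 0.0318]
eef_rot: [0.0, 0.505, 0.863, -0.0]
wrist_force: [2.4, -5.1, 4.8]
gripper_width: 0.001
grasp_force: 2.2
```

>>> {"api": "play_rows", "payload": {
  "motion": [0,0.003,0,0,0,0,0.006,0,0,0,0,0.009,0,0,0,0,0.012,0,0,0,0,0.015,0,0,0,0,0.018,0,0,0,0,0.021,0,0,0,0,0.024,0,0,0,0,0.026,0,0,0,0,0.028,0,0,0]
}}

```text
t: 7.03
eef_pos: [0.5759, -0.0144, 0.0318]
eef_rot: [0.0, 0.505, 0.863, -0.0]
wrist_force: [2.7, -4.1, 4.4]
gripper_width: 0.0
grasp_force: 2.2
```

>>> {"api": "play_rows", "payload": {
  "motion": [0,0.001,0,0,0,0,0.002,0,0,0,0,0.003,0,0,0,0,0.004,0,0,0,0,0.005,0,0,0,0,0.006,0,0,0]
}}

```text
t: 7.53
eef_pos: [0.573, -0.0093, 0.0318]
eef_rot: [-0.0, 0.505, 0.863, -0.0]
wrist_force: [2.3, -4.7, 5.6]
gripper_width: -0.0
grasp_force: 2.2
```

>>> {"api": "play_rows", "payload": {
  "motion": [0,0.001,0,0,0,0,0.002,0,0,0,0,0.003,0,0,0]
}}

```text
t: 7.78
eef_pos: [0.5726, -0.0086, 0.0321]
eef_rot: [0.002, 0.506, 0.863, -0.0]
wrist_force: [6.2, -13.2, 6.3]
gripper_width: -0.003
grasp_force: 2.2
```

Force jumped to about 15 N at guide x ≈ +3 mm, close to the expected fence contact. I'll check with a picture.

```bash
python3 - <<'E'
from bench import optics,telemetry
import cv2,numpy as np
a=optics.camera("side")[190:310,275:425,::-1]; cv2.imwrite("pics/s3.png",cv2.resize(a,(750,600),interpolation=cv2.INTER_CUBIC))
s=telemetry.state();print(s["eef_pos"],s["wrist_force"])
E
```

```text
[ 0.57261393 -0.00868493  0.03212443] [  5.44857721 -11.02514353   5.57148951]
```

View pics/s3.png

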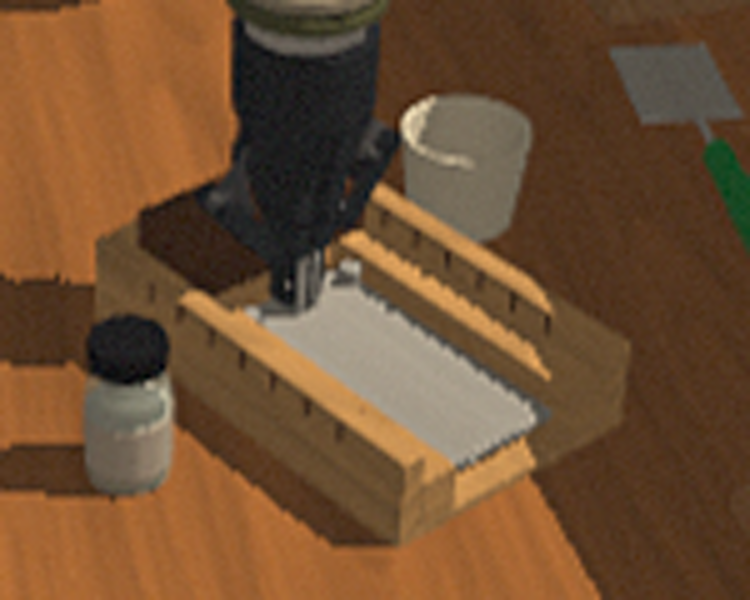

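The pusher is against the fence and both pins, (345,270) and (255,312), are clear behind it. I'll back off a few mm while holding the tongue down, then lift.

>>> {"api": "play_rows", "payload": {
  "motion": [0,-0.002,0,0,0,0,-0.004,0,0,0,0,-0.006,0,0,0,0,-0.007,0,0,0,0,-0.007,0,-0.004,0,0,-0.007,0,-0.008,0,0,-0.007,0,-0.012,0,0,-0.007,0,-0.017,0,0,-0.007,0,-0.025,0,0,-0.007,0,-0.04,0]
}}

```text
t: 8.67
eef_pos: [0.5746, -0.0132, 0.0716]
eef_rot: [-0.001, 0.505, 0.863, -0.001]
wrist_force: [0.4, 1.3, 0.3]
gripper_width: -0.001
grasp_force: 0.0
```

>>> {"api": "play_rows", "payload": {
  "motion": [0,0,0,-0.03,0,0,0,0,-0.06,0,0,-0.03,0,-0.09,0,0,-0.06,0,-0.12,0,0,-0.09,0,-0.15,0,0,-0.12,0,-0.17,0,0,-0.15,0,-0.17,0,0,-0.17,0,-0.17,0,0,-0.17,0,-0.17,0]
}}

```text
t: 9.42
eef_pos: [0.6595, -0.1666, 0.2432]
eef_rot: [0.002, 0.507, 0.862, -0.001]
wrist_force: [-0.2, 0.2, 0.7]
gripper_width: 0.003
grasp_force: 0.0
```

```bash
python3 - <<'E'
from bench import optics
import cv2,numpy as np
a=optics.camera("side")[190:310,275:425,::-1]; cv2.imwrite("pics/s4.png",cv2.resize(a,(750,600),interpolation=cv2.INTER_CUBIC))
E
```

```text
(no output)
```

View pics/s4.png

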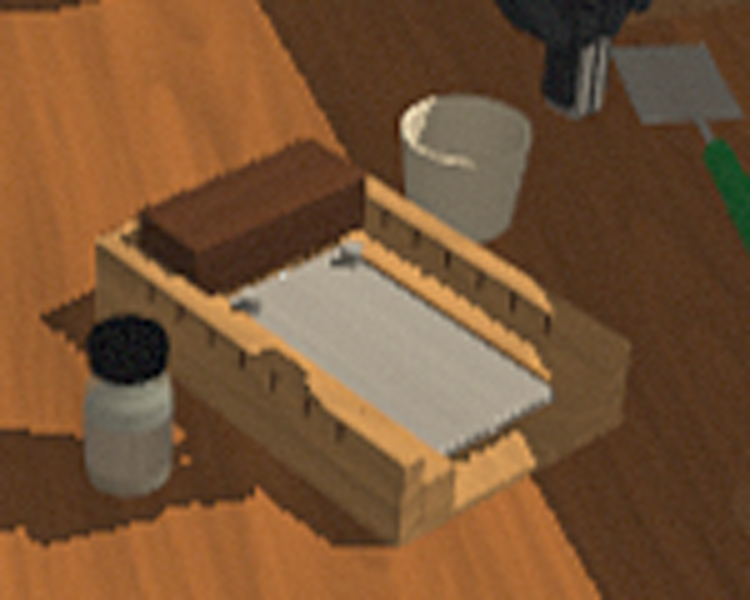

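The pusher sits square against the fence, and the tongue is up with its pins, (345,258) and (245,303), behind the pusher. The bystanders in view haven't moved.

```bash
python3 -c "
from bench import ctrl; print(ctrl.sign_off())"
```

```text
the job is handed in; nothing more can be done
None
```

The pusher is home against the end fence, the tongue has sprung up with its pins behind it, and the job is handed in; sign-off returned no verdict, so this rests on the force readings and the last picture.

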